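# Put the slim desk tools back into their fitted trays

## Robot

A 6-joint arm with a two-finger parallel gripper is mounted at the origin on a cart in front of the work surface, level with it; the furniture and walls round the work are solid. World frame = base frame: x ahead of the robot, y to its left, z up, the work surface at z = 0. Lengths are in m, angles in rad, forces in N, time in s.
With the tool pointing down it reaches from about 0.35 to 0.8 m from the base axis. Payload 7.3 kg.
Tool frame: the origin (TCP) lies between the finger pads; the fingertips stand 25 mm ahead of it and the grasp point (between the pads) lies 6 mm ahead of it (r.tip_extent is the distance from the TCP to the fingertips, in m); z points along the fingers, y is the line along which they close (so a half turn about z gives the same grasp; the last joint's range is limited). The gripper opens to 85 mm and grips with 20 to 120 N. Pads are 22 mm wide; open, the fingers measure 114 mm over their backs; the gripper's body (76 mm by 85 mm) begins 54 mm behind the grasp point. The pads swing forward as they close: fully open they stand 13 mm farther back than shut.
Start: joints at [-1.438, 0.342, 1.524, -0, 1.275, -0.146], TCP at [0.145, -0.505, 0.256] pointing down, gripper open.
Joint ranges: [-2.53, 2.53], [-0.77, 2.02], [0.04, 2.7], [-1, 4.14], [0.28, 2.66], [-3.11, 3.11]. Speed limits (rad/s): [2.57, 2.57, 3.14, 3.14, 3.14, 3.14].

## Interface

Orientations are given as a unit quaternion [x, y, z, w].
In Python, from workcell import r, command_gripper, optics gives the robot as it stands. The module is installed in compiled form; this text tells all that it offers. Calls block until the motion is done:
- r.reach(position, orientation): joint-space move of the TCP to a pose.
- r.move_straight(position, orientation=None, speed=0.15, max_force=None): straight line of the TCP; orientation=None keeps the orientation; speed is the mean speed in m/s. With max_force (N) it stops when the force on the tool has changed by that much, and returns True; else False.
- r.movej(angles): joint-space move.
- command_gripper(opening, force=None): finger opening in m; force is the grip in N (None keeps the last); returns when the fingers have stopped.
- r.hold(seconds).
- r.solve_ik(position, orientation): joint angles nearest the present ones, or None.
- r.read_state(): the state.
- optics.get_image(name): name is "side" or "top"; returns (picture, depth): 384x512x3 uint8, red, green, blue; 384x512 float32, m along the optical axis (not along the pixel's ray), 0 where there is no reading.
- optics.camera_model(name): a dict with "K" (3x3 intrinsics, pixels), "R" (3x3) and "t" (3): a world point X has camera coordinates R X + t. Camera axes: x right, y down, z forward; pixel columns grow to the right and rows downward; lengths in m; the calibration is good to about 2 mm. A picture is of the moment at which its call begins. camera_model takes no time and is no camera call.
A pose or a line that the arm cannot do raises r.PlanningError and nothing moves.
- r.finish_job(): hands the job in; it is judged then, once.
The state is a dict: "time_s": time; "joint_positions": joint angles; "dq": joint speeds; "tau": joint torques, N m; "eef_pos": TCP position; "eef_rot": TCP orientation; "contact_force": force on the tool from outside, world axes, zero at the start; "torque": the same for the moment, N m; "grip_width": finger opening in m; "grip_force": force on a finger pad.
Only numpy, scipy, OpenCV 4.12 (cv2) and the standard library are available. Lean on these libraries where they do the work, as an engineer would, in place of code of your own. Each camera call takes 0.05 s, during which the arm holds its last target. There are 200 camera calls.

## Task

Tidy the desk: pick up the four slim things that lie on it - eraser, lighter, marker and stapler - one after another, and lay each level on the floor of the black tray whose pocket fits its length and width, inside the walls and lengthwise, the stapler upright on its base. Leave the loupe and the tape measure where they are.

Things in the scene. Friction and masses are not known exactly. Their poses are not given: they have to be found in the camera images.
- eraser_centre (a point): Worn eraser, a block 18 wide x 42 long x 11 high (mm), lying flat. The point is its centre, half-way up, 5.5 mm above what it rests on; z up, y along its length, x across its width (grasp across x).
- lighter_centre (a point): Slim pocket lighter, 11 wide x 78 long x 24 high (mm), lying along the desk on its narrow edge (a narrow spout end, 8 x 8 mm, low at its -y end). The point is its centre, half-way up, 12.0 mm above what it rests on; z up, y along its length, x across its width (grasp across x).
- marker_centre (a point): Felt marker with cap, 132 long and about 15 thick (mm), lying; cap toward -y (cap 16 wide, 15 high, it keeps the marker from rolling). The point is its centre, half-way up, 7.5 mm above what it rests on; z up, y along its length, x across its width (grasp across x).
- stapler_centre (a point): Desk stapler (its arm is fixed shut), 30 wide x 136 long x 49 high (mm), standing on its base; base 30 wide and 9 high, arm 26 wide at heights 35 to 49. The point is its centre, half-way up, 24.5 mm above what it rests on; z up, y along its length, x across its width (grasp across x).
- eraser_tray_floor (a point): Low black organiser tray with grey lining, fixed to the desk, fitted to the eraser: inside 34 wide x 58 long (mm), outside 42 x 66; walls 4 thick, their top 7 above the pocket floor; both long walls have a 42 mm wide finger notch at mid-length, down to the floor's level. The point is the middle of the pocket floor, 3 mm above the desk; z up, y along the pocket, x across it. Which way round the thing lies in it is free.
- lighter_tray_floor (a point): Low black organiser tray with grey lining, fixed to the desk, fitted to the lighter: inside 27 wide x 94 long (mm), outside 35 x 102; walls 4 thick, their top 7 above the pocket floor; both long walls have a 50 mm wide finger notch at mid-length, down to the floor's level. The point is the middle of the pocket floor, 3 mm above the desk; z up, y along the pocket, x across it. Which way round the thing lies in it is free.
- marker_tray_floor (a point): Low black organiser tray with grey lining, fixed to the desk, fitted to the marker: inside 32 wide x 148 long (mm), outside 40 x 156; walls 4 thick, their top 7 above the pocket floor; both long walls have a 60 mm wide finger notch at mid-length, down to the floor's level. The point is the middle of the pocket floor, 3 mm above the desk; z up, y along the pocket, x across it. Which way round the thing lies in it is free.
- stapler_tray_floor (a point): Low black organiser tray with grey lining, fixed to the desk, fitted to the stapler: inside 46 wide x 152 long (mm), outside 54 x 160; walls 4 thick, their top 7 above the pocket floor; both long walls have a 60 mm wide finger notch at mid-length, down to the floor's level. The point is the middle of the pocket floor, 3 mm above the desk; z up, y along the pocket, x across it. Which way round the thing lies in it is free.
- loupe_centre (a point): Bystander: round black print loupe, 37 diameter x 34 high (mm), standing loose behind the trays (to its left a fixed steel drawer cabinet, 190 mm high, front at x = 0.63, y from -0.02 to 0.16, which what is carried must clear). The point is its centre, half-way up; z up.
- tape_measure_centre (a point): Bystander: yellow and black pocket tape measure, 62 x 73 x 35 high (mm), loose behind the trays. The point is its centre, half-way up; z up.
Things that resemble listed ones, but are neither listed nor needed, are in the scene too. Leave any pink look-alike of the part that bears marker_centre alone.

How it is judged:
At the end, for the whole second after the job is handed in: Each of the four lies level (0.08 rad) on the floor (to 2.5 mm) of its own tray, centre within 12 mm of the pocket's middle along and across, lengthwise to 0.4 rad either way round; stapler upright to 0.1 rad; all at rest; loupe and tape measure moved under 20 mm (x of eraser_centre in the frame of eraser_tray_floor between -0.012 and 0.012 m and y of eraser_centre in the frame of eraser_tray_floor between -0.012 and 0.012 m and z of eraser_centre in the frame of eraser_tray_floor below 0.008 m and angle between the y axis of eraser_centre and the y axis of eraser_tray_floor, either way round below 0.4 rad and angle between eraser_centre's own y axis and vertical between 1.491 and 1.651 rad and linear speed of each of eraser, lighter, marker, stapler below 0.02 m/s and angular speed of each of eraser, lighter, marker, stapler below 0.2 rad/s and x of lighter_centre in the frame of lighter_tray_floor between -0.012 and 0.012 m and y of lighter_centre in the frame of lighter_tray_floor between -0.012 and 0.012 m and z of lighter_centre in the frame of lighter_tray_floor below 0.0145 m and angle between the y axis of lighter_centre and the y axis of lighter_tray_floor, either way round below 0.4 rad and angle between lighter_centre's own y axis and vertical between 1.491 and 1.651 rad and x of marker_centre in the frame of marker_tray_floor between -0.012 and 0.012 m and y of marker_centre in the frame of marker_tray_floor between -0.012 and 0.012 m and z of marker_centre in the frame of marker_tray_floor below 0.01 m and angle between the y axis of marker_centre and the y axis of marker_tray_floor, either way round below 0.4 rad and angle between marker_centre's own y axis and vertical between 1.491 and 1.651 rad and x of stapler_centre in the frame of stapler_tray_floor between -0.012 and 0.012 m and y of stapler_centre in the frame of stapler_tray_floor between -0.012 and 0.012 m and z of stapler_centre in the frame of stapler_tray_floor below 0.027 m and angle between the y axis of stapler_centre and the y axis of stapler_tray_floor, either way round below 0.4 rad and angle between stapler_centre's own y axis and vertical between 1.491 and 1.651 rad and angle between stapler_centre's own z axis and vertical below 0.1 rad and distance of each of loupe_centre, tape_measure_centre from where it was at the start of the episode below 0.02 m); the robot touches nothing.
It fails at once if the loupe is moved by 20 mm or more (distance of loupe_centre from where it was at the start of the episode above 0.02 m).
It fails at once if the tape measure is moved by 20 mm or more (distance of tape_measure_centre from where it was at the start of the episode above 0.02 m).
It also fails if it takes over 136 s, if anything falls off the work surface, if the arm or the gripper's body presses on something with over 40 N, if the wrist force passes 120 N, or if a joint passes its speed limit or range.

## Working session

There is one attempt and no reset: what is moved stays moved. The work goes in short steps, each a Python script; the robot and the scene stay as the last script left them, time stands still between calls to the robot, and variables do not carry over. Pictures are saved under pics/ and viewed, at most 14 in all, crops included, and the job is handed in when it is done.

```bash
mkdir -p pics
python3 - <<'E'
from workcell import r, optics
import cv2, numpy as np
for n in ("top","side"):
    p,d=optics.get_image(n); np.savez(f"{n}0.npz",p=p,d=d)
    cv2.imwrite(f"pics/{n}0.png",cv2.resize(p[:,:,::-1],(800,600),interpolation=cv2.INTER_CUBIC))
    m=optics.camera_model(n); print(n,m["K"],-m["R"].T@m["t"],m["R"])
s=r.read_state();print(s["time_s"],s["eef_rot"],s["grip_width"],r.tip_extent)
E
```

```text
top [[427.58871545   0.         263.4706561 ]
 [  0.         427.58871545 193.09375112]
 [  0.           0.           1.        ]] [ 5.19098125e-01 -1.27588797e-03  1.56550162e+00] [[-0.01064656 -0.99992924  0.00530733]
 [-0.99788568  0.01028418 -0.06417487]
 [ 0.06411574 -0.00597935 -0.99792456]]
side [[355.93205226   0.         258.67161612]
 [  0.         355.93205226 187.89142072]
 [  0.           0.           1.        ]] [ 0.34146627 -0.80494597  0.5391745 ] [[ 0.94519116 -0.3263453  -0.01060294]
 [-0.17165838 -0.46902532 -0.86634211]
 [ 0.27775363  0.82067898 -0.49933849]]
0.1 [ 9.90302341e-01  1.38927303e-01  1.77073907e-05 -6.91357779e-04] 0.08549399443660848 0.025
```

View pics/top0.png

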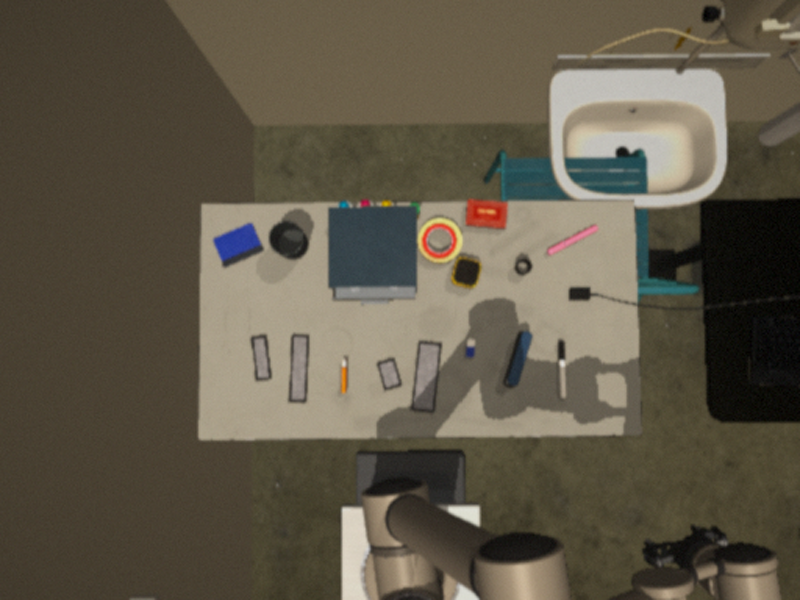

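View pics/side0.png

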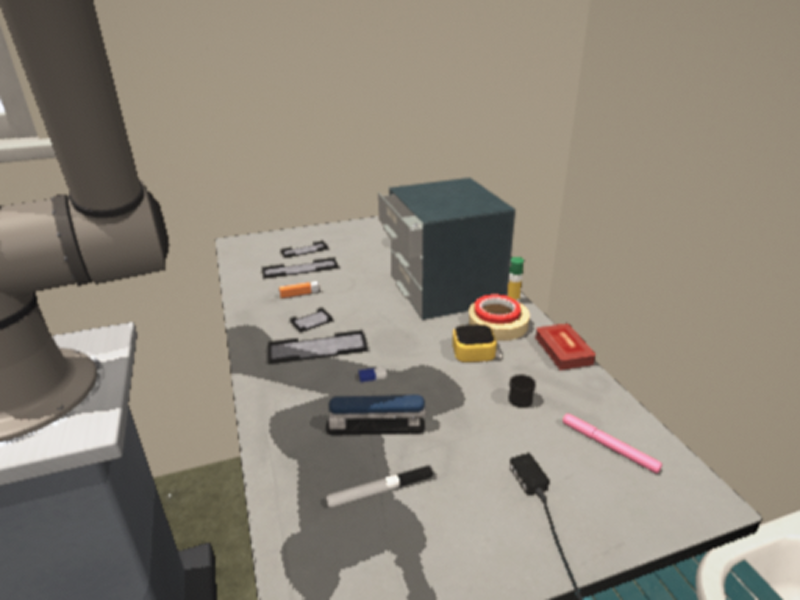

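```bash
cat > h.py <<'E'
import cv2, numpy as np
from workcell import optics
def ortho(p,name,z,x0,x1,y0,y1,s):  # image: cols grow with -y (y0 left, y1 right), rows with -x (x1 top)
    m=optics.camera_model(name); W,H=int((y0-y1)*s),int((x1-x0)*s)
    c=np.array([[0,0],[W,0],[W,H],[0,H]],float)
    X=np.c_[x1-c[:,1]/s,y0-c[:,0]/s,np.full(4,z)]
    C=X@m["R"].T+m["t"]; uv=C@m["K"].T; uv=uv[:,:2]/uv[:,2:]
    M=cv2.getPerspectiveTransform(c.astype(np.float32),uv.astype(np.float32))
    return cv2.warpPerspective(p,M,(W,H),flags=cv2.INTER_CUBIC|cv2.WARP_INVERSE_MAP)
def grid(o,x0,x1,y0,y1,s):
    o=o[:,:,::-1].copy()
    for x in np.arange(np.ceil(x0*20)/20,x1,.05):
        cv2.line(o,(0,int((x1-x)*s)),(o.shape[1],int((x1-x)*s)),(0,255,255),1); cv2.putText(o,f"{x:.2f}",(0,int((x1-x)*s)-2),0,.4,(0,0,255))
    for y in np.arange(np.ceil(y1*20)/20,y0,.05):
        cv2.line(o,(int((y0-y)*s),0),(int((y0-y)*s),o.shape[0]),(0,255,255),1); cv2.putText(o,f"{y:.2f}",(int((y0-y)*s)+2,12),0,.4,(0,0,255))
    return o
E
python3 - <<'E'
from h import *
p=np.load("top0.npz")["p"]; d=np.load("top0.npz")["d"]
s=2000
L=[]
for y0,y1 in ((.36,-.04),(0.0,-.40)):
    L.append(grid(ortho(p,"top",.008,.38,.60,y0,y1,s)[:, :],.38,.60,y0,y1,s)[:300*2])
o=cv2.resize(np.vstack(L),None,fx=.68,fy=.68,interpolation=cv2.INTER_AREA) 
cv2.imwrite("pics/or.png",o); print(o.shape)
# dark regions, z=.01
s=2000; b=(.36,.60,.36,-.40)
o=ortho(p,"top",.010,*b,s); hsv=cv2.cvtColor(o,cv2.COLOR_RGB2HSV)
def rects(mask,z):
    for c in cv2.findContours(mask.astype(np.uint8),cv2.RETR_EXTERNAL,cv2.CHAIN_APPROX_NONE)[0]:
        if cv2.contourArea(c)<600: continue
        q=cv2.minAreaRect(c); bx=cv2.boxPoints(q)/s; e=[bx[1]-bx[0],bx[2]-bx[1]]; e=max(e,key=np.linalg.norm)
        a=np.degrees(np.arctan2(-e[0],-e[1]))%180  # world angle of long axis
        print(z,"x %.4f y %.4f"%(b[1]-q[0][1]/s,b[2]-q[0][0]/s),"size",np.round(np.array(q[1])/s*1000,1),"ang %.1f"%a)
v=hsv[:,:,2]; print("trays/dark"); rects(v<75,.01)
print("orange"); rects((hsv[:,:,1]>110)&(v>130),.01)
print("blue"); rects((hsv[:,:,0]>95)&(hsv[:,:,0]<135)&(hsv[:,:,1]>110),.01)
E
```

```text
Traceback (most recent call last):
ValueError: all the input array dimensions except for the concatenation axis must match exactly, but along dimension 1, the array at index 0 has size 799 and the array at index 1 has size 800
```

```bash
sed -i 's/int((y0-y1)\*s),int((x1-x0)\*s)/round((y0-y1)*s),round((x1-x0)*s)/' h.py
cat > m.py <<'E'
from h import *
p=np.load("top0.npz")["p"]
s=2000
L=[]
for y0,y1 in ((.36,-.04),(0.0,-.40)):
    L.append(grid(ortho(p,"top",.008,.38,.60,y0,y1,s),.38,.60,y0,y1,s))
o=cv2.resize(np.vstack(L),None,fx=.68,fy=.68,interpolation=cv2.INTER_AREA) 
cv2.imwrite("pics/or.png",o); print(o.shape)
b=(.36,.60,.36,-.40)
o=ortho(p,"top",.010,*b,s); hsv=cv2.cvtColor(o,cv2.COLOR_RGB2HSV)
def rects(mask,z):
    for c in cv2.findContours(mask.astype(np.uint8),cv2.RETR_EXTERNAL,cv2.CHAIN_APPROX_NONE)[0]:
        if cv2.contourArea(c)<600: continue
        q=cv2.minAreaRect(c); bx=cv2.boxPoints(q)/s; e=[bx[1]-bx[0],bx[2]-bx[1]]; e=max(e,key=np.linalg.norm)
        a=np.degrees(np.arctan2(-e[0],-e[1]))%180
        a=np.degrees(np.arctan2(-e[0],-e[1])); a=np.degrees(np.arctan2(-e[0],-e[1]))
        # e=(dcol,drow): dy=-dcol, dx=-drow ; yaw of long axis from +y, ccw
        yaw=np.degrees(np.arctan2(e[1],-e[0]))-90; yaw=np.degrees(np.arctan2(-e[0],-e[1]))-90; yaw=(yaw+90)%180-90
        print("x %.4f y %.4f"%(b[1]-q[0][1]/s,b[2]-q[0][0]/s),"size",np.round(np.array(q[1])/s*1000,1),"yaw from +y %.1f"%yaw)
v=hsv[:,:,2]; print("trays/dark"); rects(v<75,.01)
print("orange"); rects((hsv[:,:,1]>110)&(v>130),.01)
print("blue"); rects((hsv[:,:,0]>95)&(hsv[:,:,0]<135)&(hsv[:,:,1]>110),.01)
E
python3 m.py
```

```text
(598, 544, 3)
trays/dark
x 0.4003 y -0.0542 size [ 51.2 109.2] yaw from +y 50.5
x 0.5052 y -0.3555 size [40.5 13. ] yaw from +y -90.0
x 0.4826 y -0.2517 size [ 39.6 137.6] yaw from +y 73.2
orange
x 0.4398 y 0.1493 size [14.8 61.7] yaw from +y 88.6
blue
x 0.5022 y -0.1435 size [15. 19.] yaw from +y 81.3
x 0.5138 y -0.2674 size [18.  62.3] yaw from +y 75.1
```

View pics/or.png

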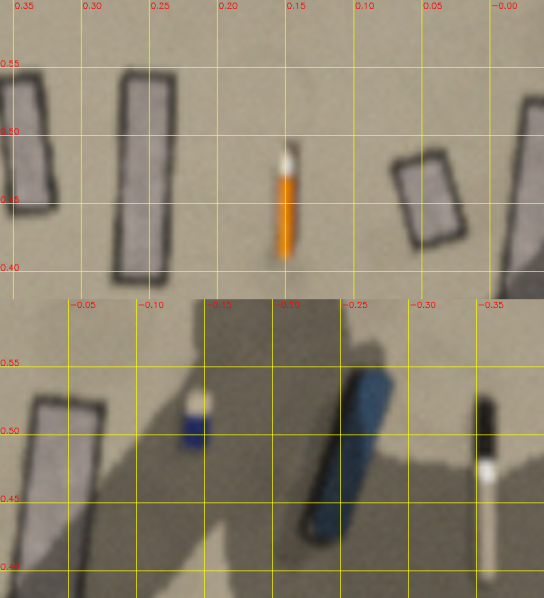

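```bash
cat > fit.py <<'E'
from h import *
from scipy.optimize import minimize
from scipy.ndimage import map_coordinates
def uv(X,n):
    m=optics.camera_model(n); C=X@m["R"].T+m["t"]; q=C@m["K"].T; return q[:,:2]/q[:,2:]
def per(x,y,a,w,l,z):
    t=np.linspace(-.5,.5,60); X=np.r_[np.c_[t*0+w/2,t*l],np.c_[t*0-w/2,t*l],np.c_[t*w,t*0+l/2],np.c_[t*w,t*0-l/2]]
    c,s=np.cos(a),np.sin(a); return np.c_[x+X[:,0]*c-X[:,1]*s,y+X[:,0]*s+X[:,1]*c,np.full(len(X),z)]
if __name__=="__main__":
  for n in("top","side"):
    p=np.load(n+"0.npz")["p"].astype(float).sum(2)/3
    p=cv2.GaussianBlur(p,(0,0),.6)
    for nm,x,y,deg,w,l in(("eraser",.453,.045,75-180,.038,.062),("lighter",.4935,.332,85,.031,.098),("marker",.4705,.2525,89,.036,.152),("stapler",.454,-.037,86,.050,.156)):
        best=None
        for dg in(-6,-3,0,3,6):
          for s in (1,-1):
            f=lambda v:np.mean(map_coordinates(p,uv(per(v[0],v[1],v[2],w,l,.009),n)[:,::-1].T,order=1,mode="nearest"))
            q=minimize(f,[x,y,np.radians(s*deg+dg)],method="Nelder-Mead",options=dict(initial_simplex=[[x+i,y+j,np.radians(s*deg+dg)+k] for i,j,k in((0,0,0),(.008,0,0),(0,.008,0),(-.005,-.005,.06))]))
            if best is None or q.fun<best.fun: best=q
        print(n,nm,np.round(best.x[:2],4),"yaw",round(np.degrees(best.x[2]),1)," %.1f"%best.fun)
  from itertools import product
  for n in("top","side"):
    p=np.load(n+"0.npz")["p"]; d=np.load(n+"0.npz")["d"]; m=optics.camera_model(n)
    v,u=np.mgrid[:384,:512]; ray=np.stack([u,v,u*0+1],-1)@np.linalg.inv(m["K"]).T
    W=(ray*d[...,None]-m["t"])@m["R"]
    for nm,(x0,x1,y0,y1),h in(("lighter",(.40,.52,.12,.18),.012),("eraser",(.47,.55,-.18,-.11),.006),("stapler",(.40,.57,-.30,-.17),.03),("marker",(.38,.54,-.39,-.32),.007)):
        k=(W[...,0]>x0)&(W[...,0]<x1)&(W[...,1]>y0)&(W[...,1]<y1)&(d>0); k2=k&(W[...,2]>h)
        P=W[k2]; 
        if len(P)<5: print(n,nm,len(P));continue
        q=cv2.minAreaRect((P[:,:2]*1000).astype(np.float32)); e=cv2.boxPoints(q); e=max([e[1]-e[0],e[2]-e[1]],key=np.linalg.norm)
        print(n,nm,len(P),"c",np.round(q[0],1),"sz",np.round(q[1],1),"long axis deg",round(np.degrees(np.arctan2(e[1],e[0]))%180,1),"z50/98 %.4f %.4f"%tuple(np.percentile(P[:,2],[50,98])),"desk z %.4f"%np.percentile(W[k][:,2],20))
E
python3 fit.py
python3 - <<'E'
from h import *
a=np.load("top0.npz")["p"];b=np.load("side0.npz")["p"]
f=lambda i,s:cv2.resize(i[:,:,::-1],None,fx=s,fy=s,interpolation=cv2.INTER_CUBIC)
# top: lighter, eraser+stapler+marker ; side
t=np.hstack([f(a[215:265,195:245],5.6),f(a[205:260,285:375],5.1)[:280]])
s=np.hstack([f(b[170:200,165:225],5),f(b[225:330,200:290],3)[:300]]) if 0 else f(b[225:330,200:290],3)
s2=f(b[170:200,165:225],6)
H=max(s.shape[0],s2.shape[0]); pad=lambda i:cv2.copyMakeBorder(i,0,H-i.shape[0],0,0,0)
s=np.hstack([pad(s),pad(s2)])
W=max(t.shape[1],s.shape[1]); padw=lambda i:cv2.copyMakeBorder(i,0,0,0,W-i.shape[1],0)
o=np.vstack([padw(t),padw(s)])[:600,:800]; print(o.shape); cv2.imwrite("pics/crops.png",o)
E
```

```text
top eraser [0.4532 0.0445] yaw -74.5  94.8
top lighter [0.494  0.3414] yaw -83.3  91.8
(595, 739, 3)Traceback (most recent call last):
  File "fit.py", line 18, in <module>
    q=minimize(f,[x,y,np.radians(s*deg+dg)],method="Nelder-Mead",options=dict(initial_simplex=[[x+i,y+j,np.radians(s*deg+dg)+k] for i,j,k in((0,0,0),(.008,0,0),(0,.008,0),(-.005,-.005,.06))]))
    res = _minimize_neldermead(fun, x0, args, callback, bounds=bounds,
                               **options)
    fxr = func(xr)
    fx = function(np.copy(x), *(wrapper_args + args))
  File "fit.py", line 17, in <lambda>
    f=lambda v:np.mean(map_coordinates(p,uv(per(v[0],v[1],v[2],w,l,.009),n)[:,::-1].T,order=1,mode="nearest"))
                                         ~~^^^^^^^^^^^^^^^^^^^^^^^^^^^^^^^^
  File "fit.py", line 5, in uv
    m=optics.camera_model(n); C=X@m["R"].T+m["t"]; q=C@m["K"].T; return q[:,:2]/q[:,2:]
ValueError: time passes only in moves, steps and waits
```

View pics/crops.png

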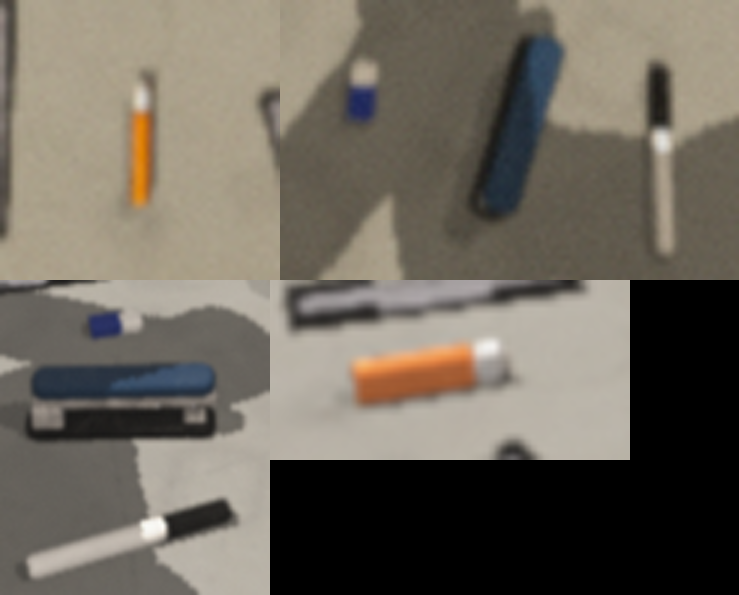

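```bash
sed -i 's/^def uv(X,n):/MM={k:optics.camera_model(k) for k in("top","side")}\ndef uv(X,n):/; s/    m=optics.camera_model(n); C=X/    m=MM[n]; C=X/' fit.py; python3 fit.py
```

```text
top eraser [0.4532 0.0445] yaw -74.5  94.8
top lighter [0.494  0.3414] yaw -83.3  91.8
top marker [0.4696 0.2536] yaw 87.2  94.2
top stapler [ 0.4459 -0.0415] yaw 83.1  77.7
side eraser [0.4516 0.0356] yaw -76.3  88.0
side lighter [0.4916 0.3316] yaw 97.5  97.1
side marker [0.467  0.2454] yaw -93.2  96.9
side stapler [ 0.4447 -0.0481] yaw 83.0  69.6
top lighter 62 c [449.1 147.5] sz [ 8.5 75.5] long axis deg 179.7 z50/98 0.0214 0.0280 desk z -0.0031
top eraser 64 c [ 515.  -149.2] sz [66.8 58.8] long axis deg 11.6 z50/98 0.0103 0.0187 desk z -0.0027
top stapler 260 c [ 486.  -253.1] sz [ 26.3 126.7] long axis deg 162.1 z50/98 0.0487 0.0541 desk z -0.0022
top marker 169 c [ 457.1 -352.2] sz [150.9  60. ] long axis deg 3.1 z50/98 0.0134 0.0207 desk z -0.0022
side lighter 107 c [450.5 147.6] sz [14.  76.2] long axis deg 179.1 z50/98 0.0196 0.0246 desk z -0.0004
side eraser 104 c [ 510.6 -143.8] sz [19.7 41.3] long axis deg 171.9 z50/98 0.0105 0.0128 desk z -0.0009
side stapler 766 c [ 486.8 -252.8] sz [ 27.4 127. ] long axis deg 161.9 z50/98 0.0474 0.0498 desk z -0.0007
side marker 527 c [ 459.8 -356.7] sz [130.7  16. ] long axis deg 1.3 z50/98 0.0131 0.0161 desk z -0.0011
```

```bash
cat > act.py <<'E'
from workcell import r, command_gripper
import numpy as np
from scipy.spatial.transform import Rotation as Ro
def Q(deg):
    c,s=np.cos(np.radians(deg)),np.sin(np.radians(deg))
    return Ro.from_matrix(np.array([[c,s,0],[s,-c,0],[0,0,-1]])).as_quat()
def st(m):
    s=r.read_state(); print(m,"t %.1f"%s["time_s"],np.round(s["eef_pos"],4),"w %.4f gf %.1f"%(s["grip_width"],s["grip_force"]),np.round(s["contact_force"],1),flush=True)
    return s
def go(x,y,z,deg=None,v=.15,f=None): return r.move_straight([x,y,z],None if deg is None else Q(deg),speed=v,max_force=f)
E
python3 - <<'E'
from act import *
x,y,a=.5106,-.1438,-8.1
r.reach([x,y,.15],Q(a)); command_gripper(.036,35); st("above")
go(x,y,.045)
print(go(x,y,.021,v=.03,f=6)); st("down")
E
```

```text
above t 2.5 [ 0.5106 -0.1439  0.15  ] w 0.0356 gf 0.0 [-0.2  0.1 -0.1]
True
down t 4.0 [ 0.5104 -0.1437  0.024 ] w 0.0362 gf 2.8 [0.  0.7 6.9]
```

Run:
```python
from act import *
from workcell import optics
import cv2
x,y,a=.5106,-.1438,-8.1
go(x,y,.0285,v=.05); command_gripper(.0,35); s=st("closed")
assert s["grip_width"]>.012
go(x,y,.10); st("lift")
tx,ty,ta=.4532,.0445,15.5
go(tx,ty,.10,ta,v=.2); go(tx,ty,.045); st("over")
print(go(tx,ty,.0315,v=.03,f=8)); st("placed")
command_gripper(.032); go(tx,ty,.13); st("up")
p,d=optics.get_image("side"); cv2.imwrite("pics/s1.png",cv2.resize(p[140:300,130:340,::-1],None,fx=3.5,fy=3.5,interpolation=cv2.INTER_CUBIC))
```

```text
closed t 4.6 [ 0.5106 -0.1438  0.0284] w 0.0168 gf 34.5 [-0.1  0.6  0.8]
lift t 5.2 [ 0.5102 -0.1436  0.0995] w 0.0167 gf 34.4 [ 0.4 -0.5 -1.3]
over t 6.9 [0.4535 0.044  0.0451] w 0.0165 gf 34.4 [-0.3 -0.3 -0.6]
True
placed t 7.4 [0.4532 0.0445 0.0314] w 0.0167 gf 35.0 [-0.5  0.1  5.7]
up t 8.5 [0.4527 0.0445 0.1294] w 0.0319 gf 0.0 [-0.1  0.  -0.3]
```

View pics/s1.png

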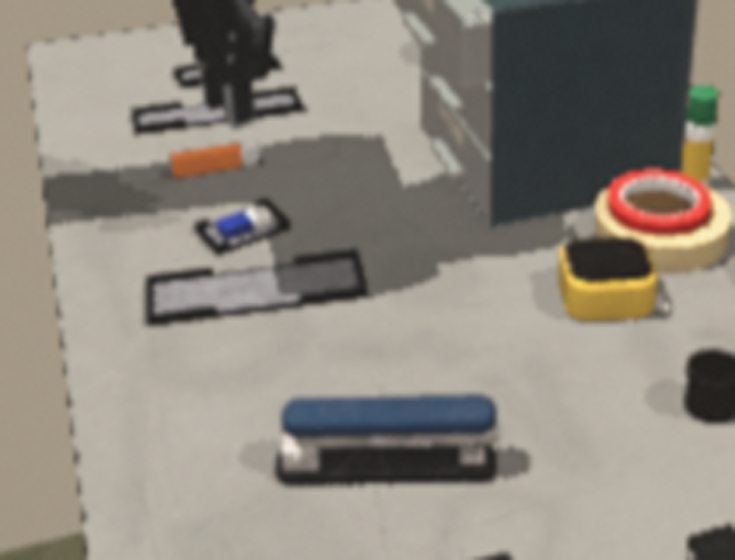

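The eraser lies inside its tray at (242,222), and the other things have not moved. Lighter and marker are next.

```bash
cat >> act.py <<'E'
def pp(src,dst,wopen,wmin,zg,rel,force=40,zc=.13):
    x,y,a=src; tx,ty,ta=dst
    s=r.read_state()["eef_pos"]; go(s[0],s[1],zc)
    go(x,y,zc,a,v=.25); command_gripper(wopen,force); print("hit",go(x,y,zg,v=.1,f=10)); st("down")
    command_gripper(0.,force); s=st("closed"); assert s["grip_width"]>wmin
    go(x,y,zc); s=st("lift"); assert s["grip_width"]>wmin
    go(tx,ty,zc,ta,v=.2); go(tx,ty,zg+.015); s=st("over"); assert s["grip_width"]>wmin
    print("touch",go(tx,ty,zg+.003,v=.03,f=8)); st("placed")
    command_gripper(rel); go(tx,ty,zc); st("up")
E
python3 - <<'E'
from act import *
from workcell import optics
import cv2
pp((.4505,.1476,-.6),(.494,.3414,6.7),.034,.007,.0285,.026)
pp((.4595,-.3567,1.3),(.4696,.2536,-2.8),.04,.011,.0285,.030)
r.reach([.45,-.10,.16],Q(0))
p,d=optics.get_image("side"); cv2.imwrite("pics/s2.png",cv2.resize(p[140:340,130:340,::-1],None,fx=3,fy=3,interpolation=cv2.INTER_CUBIC))
E
```

```text
hit False
down t 10.7 [0.4509 0.1477 0.029 ] w 0.0344 gf 0.0 [-0.1 -0.7  0.9]
closed t 11.0 [0.4509 0.1477 0.0291] w 0.0099 gf 40.0 [-0.5 -0.1  6.4]
lift t 11.9 [0.4499 0.1475 0.1293] w 0.0101 gf 39.2 [ 0.2  0.2 -0.2]
over t 13.7 [0.4946 0.3414 0.0443] w 0.0100 gf 39.2 [ 1.  -0.4 -0.5]
touch True
placed t 14.2 [0.4941 0.3415 0.0322] w 0.0099 gf 39.9 [-1.6 -0.3  4.5]
up t 15.3 [0.4935 0.3411 0.1291] w 0.0261 gf 0.0 [-0.7 -0.3  0.3]
hit False
down t 19.9 [ 0.4598 -0.3571  0.0292] w 0.0396 gf 0.0 [-0.2  0.4 -0.6]
closed t 20.3 [ 0.4598 -0.3569  0.0292] w 0.0132 gf 39.2 [-0.7  1.3  5.4]
lift t 21.1 [ 0.459  -0.3562  0.129 ] w 0.0132 gf 39.0 [ 0.2  0.1 -0.7]
over t 25.0 [0.4701 0.2537 0.044 ] w 0.0131 gf 39.0 [ 0.5 -0.1 -0.1]
touch True
placed t 25.4 [0.4698 0.2537 0.0322] w 0.0132 gf 39.6 [ 0.3 -0.5  5.1]
up t 26.6 [0.4691 0.2534 0.1292] w 0.0303 gf 0.0 [-0.1  0.4 -0.4]
```

View pics/s2.png

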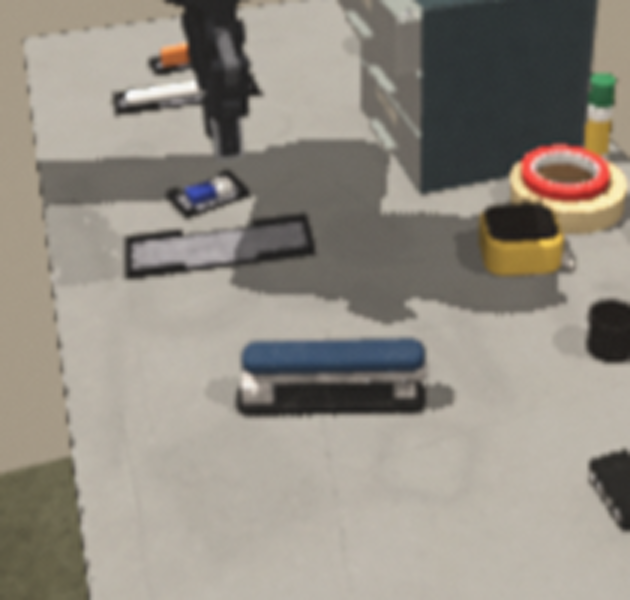

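Lighter (175,55) and marker (155,97) lie in their trays, though the arm hides part of them. The stapler is untouched, so it goes next.

Run:
```python
from act import *
from workcell import optics
from fit import MM
import cv2
pp((.4860,-.2525,-18),(.4459,-.0415,-6.9),.056,.02,.044,.046,force=60,zc=.17)
r.reach([.25,-.45,.25],Q(-30)); r.hold(.3)
for n,c in(("side",(140,290,130,340)),("top",(195,275,150,300))):
    p,d=optics.get_image(n); np.savez(n+"1.npz",p=p,d=d)
    k=3.5 if n=="side" else 5; cv2.imwrite(f"pics/{n}f.png",cv2.resize(p[c[0]:c[1],c[2]:c[3],::-1],None,fx=k,fy=k,interpolation=cv2.INTER_CUBIC))
n="side";p=np.load("side1.npz")["p"];d=np.load("side1.npz")["d"];m=MM[n]
v,u=np.mgrid[:384,:512]; W=(np.stack([u,v,u*0+1],-1)@np.linalg.inv(m["K"]).T*d[...,None]-m["t"])@m["R"]
for nm,x,y,w,h in(("eraser",.4532,.0445,.025,.0115),("lighter",.494,.3414,.03,.015),("marker",.4696,.2536,.03,.0125),("stapler",.4459,-.0415,.03,.035)):
    k=(abs(W[...,0]-x)<.09)&(abs(W[...,1]-y)<w)&(W[...,2]>h); P=W[k]
    q=cv2.minAreaRect((P[:,:2]*1000).astype(np.float32)); print(nm,len(P),np.round(q[0],1),np.round(q[1],1),round(q[2],1),"tgt",x,y,"z50/95",np.round(np.percentile(P[:,2],[50,95]),4))
st("end")
```

```text
hit False
down t 30.8 [ 0.4864 -0.2527  0.0446] w 0.0561 gf 0.0 [-0.3  0.2 -0.9]
closed t 31.1 [ 0.4862 -0.2525  0.0446] w 0.0247 gf 59.0 [-0.8  0.7  4.8]
lift t 32.1 [ 0.4854 -0.2522  0.169 ] w 0.0244 gf 58.9 [-0.  -0.7 -2.6]
over t 34.2 [ 0.4464 -0.0419  0.0595] w 0.0248 gf 58.9 [-0.   1.1 -1.6]
touch True
placed t 34.7 [ 0.4461 -0.0415  0.0475] w 0.0243 gf 59.5 [-0.5  0.6  6.3]
up t 36.0 [ 0.4454 -0.0414  0.1693] w 0.0463 gf 0.0 [ 0.4  0.1 -0.5]
eraser 54 [452.5  43.8] [40.1 18.9] 22.9 tgt 0.4532 0.0445 z50/95 [0.0144 0.0155]
lighter 84 [492.  338.3] [74.2 13.9] 7.6 tgt 0.494 0.3414 z50/95 [0.0218 0.0272]
marker 115 [474.  250.2] [136.6  21.8] 1.2 tgt 0.4696 0.2536 z50/95 [0.0166 0.0195]
stapler 470 [446.8 -40.8] [ 28.8 127.9] 83.3 tgt 0.4459 -0.0415 z50/95 [0.0501 0.0529]
end t 38.1 [ 0.2503 -0.4498  0.25  ] w 0.0463 gf 0.0 [-0.1 -0.2  0.4]
```

View pics/sidef.png

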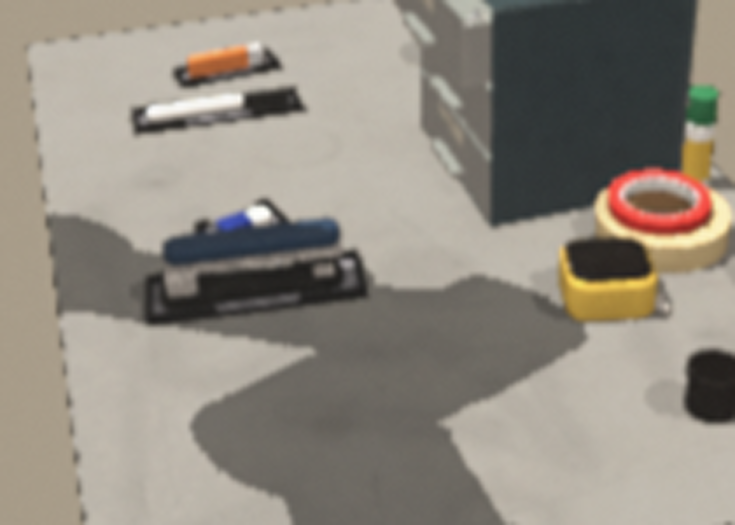

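View pics/topf.png

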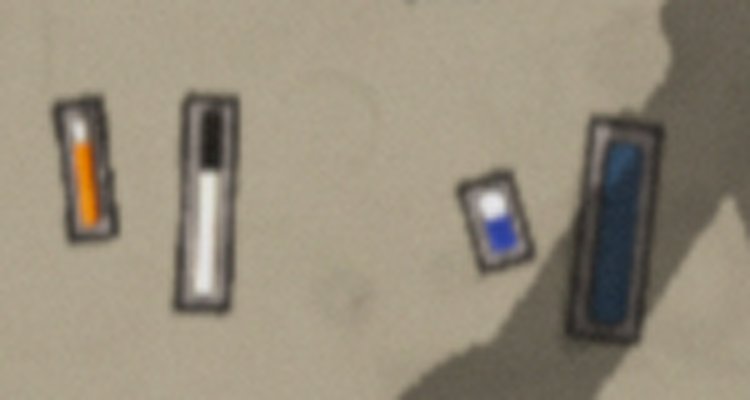

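In the top view all four lie centred in their pockets: lighter (86,168), marker (207,201), eraser (497,221), stapler (614,232). The heights match too, and the tape measure and loupe have not moved.

```bash
python3 -c "
from workcell import r
print(r.finish_job())"
```

```text
the job is handed in; nothing more can be done
None
```

I laid the eraser, lighter, marker and stapler each in its own tray and handed the job in at about 38 s; the final pictures show all four centred and the loupe and tape measure unmoved, but the hand-in returned no verdict.

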